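# Unlatch and lift off the ware bin's lid

### The job

Open the ware bin: push the release button on its lid so that the T-handle pops up, turn the handle clockwise (seen from above) as far as it goes to unlatch the lid, then lift the lid off by the handle. Set the lid down gently, right way up and flat, in the middle of the plywood ware board, and let go. Leave the other things on the table where they are.

Things in the scene. Friction and masses are not known exactly. Their poses are not given: they have to be found in the camera images.
- bin: Square open-topped aluminium bin, 180 x 180 x 120 mm high, fixed to the table; place and yaw vary, left or right. Origin: centre of its underside; x and y along its sides, z up. Lips inside its +x and -x walls hold the lid's cams.
- lid: Loose square aluminium lid on the bin, 194 x 194 mm, about 0.6 kg with handle. Skirt edge to plate top 32 mm; it sits over the bin with 3 mm play. Origin: centre of the skirt's lower edge, 94 mm above the table when closed; axes as the bin's. On the plate a black bezel 112 (along x) x 34 x 18 mm high round the T-handle, button at its +x end. Set down, it rests flat on its skirt.
- tee_grip (a point): Centre of the T-handle's steel cross-bar: 90 mm long (its x axis), 14 wide (y), 13 high, on an 11 mm stem at the lid's centre. Pushed in, it lies along the lid's x in the bezel's slot (2 mm side gaps), centre 40.5 mm above the lid's origin, and cannot be gripped or turned. Popped up, its centre is 74.5 mm above the lid's origin, underside 18 mm above the bezel: pinch it across its width.
- button_top (a point): Centre of the top face of the round grey release button, 22 mm diameter, 72 mm from the lid's centre along the lid's +x, 26 mm above the lid's plate (8 mm above the bezel). Pressed straight down 6 mm; fully down takes about 5.5 N, the catch lets go at about 4.6 mm. It springs back when let go.
- tee (a joint): How far the T-handle has popped up, m: 0 pushed in and caught, 0.034 fully out. A spring (8 N, falling to about 5 N) drives it out as soon as the button frees it, and it stays out.
- spindle (a joint): Turn of the T-handle relative to the lid, rad: 0 locked (bar along the lid's x), 1.4 at its stop, growing clockwise seen from above. Turns only when popped out, against light friction (0.12 N m); stays where left. The cams under the lid clear the bin's lips beyond 1.0 rad; before that the lid cannot be lifted.
- button (a joint): Button travel, m: 0 released, 0.006 fully down.
- board: Square plywood ware board, 230 x 230 x 20 mm thick, fixed to the table on the side where the bin is not; place and yaw vary. Origin: centre of its underside; x and y along its sides.
- modelling_tool: Bystander: flat wooden stick 150 x 12 x 10 mm lying between bin and board. Origin: centre of its underside.
- rib: Bystander: dark wooden disc, 70 mm diameter, 7 mm thick, on the left side. Origin: centre of its underside.
- pot: Bystander: open clay pot, 120 mm diameter, 115 mm high, beyond the bin and board. Origin: centre of its underside.
- bowl: Bystander: blue plastic bowl, 140 mm diameter, 55 mm high, beyond the bin and board. Origin: centre of its underside.
- tool_crock: Bystander: white crock, 84 mm diameter, 110 mm high, holding brushes and sticks up to 220 mm high, on the left side. Origin: centre of its underside.
- rolling_pin: Bystander: wooden rolling pin, 54 mm diameter, 380 mm long, lying on the right side. Origin: underneath its middle.
- glaze_jar: Bystander: white jar with a black cap, 72 mm diameter, 90 mm high, on the left side. Origin: centre of its underside.

How it is judged:
By the outcome, as a careful person would: the job done as asked, in the order asked, and still so for the second after the job is handed in, with the robot touching nothing.
It also fails if it takes over 58 s, if anything falls off the work surface, if the arm or the gripper's body presses on something with over 40 N, if the wrist force passes 120 N, or if a joint passes its speed limit or range.

### The arm

A 6-joint arm with a two-finger parallel gripper is mounted at the origin on the work surface. World frame = base frame: x ahead of the robot, y to its left, z up, the work surface at z = 0. Lengths are in m, angles in degrees, forces in N, time in s.
With the tool pointing down it reaches from about 0.4 to 0.825 m from the base axis. Payload 7 kg.
Tool frame: the origin (TCP) lies on the centre line of the jaws, within the pads' length; the fingertips stand 14 mm ahead of it and the grasp point (between the pads) lies 5 mm behind it; z points along the fingers, x is the direction in which the jaws open and shut, and the axes are right-handed (so a half turn about z gives the same grasp; the last joint's range is limited). The gripper opens to 88 mm and grips with 3 to 60 N. Pads are 19 mm wide; open, the fingers measure 130 mm over their backs; the gripper's body (78 mm by 193 mm) begins 47 mm behind the grasp point.
Start: joints at [80.392, 20.546, 0.682, 0, -70.136, -16.507], TCP at [0.297, 0.606, 0.241] pointing down, gripper open.
Joint ranges: [-176.03, 176.03], [-82.01, 121.73], [-58.28, 71.71], [-173.87, 95.51], [-174.79, -0.11], [-173.66, 173.66]. Speed limits (degrees/s): [136.94, 136.94, 172.46, 180, 180, 180].

### API

Orientations are given as [roll, pitch, yaw] about the fixed x, y, z axes, in that order (R = Rz(yaw) Ry(pitch) Rx(roll)).
In Python, from plant import * gives the robot as it stands.
- The arm moves only by the shell command python3 -m handwheel 'ROWS' [OPENING]. ROWS is JSON, a list of rows, each a list of 2 entries, a list of its own where there are three numbers: the shift along the tool's x, y, z each as a share of 0.2 m, from -1 to 1, then the turn, a rotation vector about the tool's x, y, z each as a share of 360 degrees, from -1 to 1. In form: [[[tx, ty, tz], [ax, ay, az]], ...]. A call has 1 to 5 rows; each row is the pose to reach, as a shift and turn from the pose commanded when the call began, along the tool's axes at that moment, turning the shorter way round; what a row does not reach only later rows make up. A row lasts 1/12 s, in which the tool goes at most 41.7 mm and 7.16 degrees, less where a joint would pass 70% of its speed; a pose out of reach is approached as far as the arm can. A call with a number of a shift or a turn outside -1 to 1 is refused whole. A call with a gripper value outside its range is refused whole. OPENING is the closure, from -1 (fully open) to 1 (shut), set as the call begins (- or left out, the last holds). The fingers move at their own pace and stop on an object; the grip force is fixed at half the most. Time passes only in rows, so rows that repeat a pose let the fingers close. It gives the time, the measured TCP pose, the force and the opening at its end, in the units of the state.
- get_obs(): the state, without advancing time (a new reading comes with each control period).
- snapshot(name): name is "scene" or "top"; returns a dict with "color" (480x640x3 uint8, red, green, blue), "z_map" (480x640 float32, m along the optical axis (not along the pixel's ray), 0 where there is no reading), "intrinsics" (3x3 intrinsics, pixels), "rvec" (rotation vector, rad) and "tvec" (3), from world to camera coordinates, as OpenCV has them. Camera axes: x right, y down, z forward; pixel columns grow to the right and rows downward; lengths in m; the calibration is good to about 2 mm. A picture is of the moment at which its call begins.
- close_job(): hands the job in, once; it reports no verdict.
The state is a dict: "clock": time; "joint_pos": joint angles; "qvel": joint speeds; "tau": joint torques, N m; "tool_pos": TCP position; "orientation": TCP orientation; "force": force on the tool from outside, world axes, zero at the start; "moment": the same for the moment, N m; "opening": finger opening in m.
Only numpy, scipy, OpenCV 4.12 (cv2) and the standard library are available. Lean on these libraries where they do the work, as an engineer would, in place of code of your own. Each camera call takes 0.05 s, during which the arm holds its last target. There are 200 camera calls.

## Working session

There is one attempt and no reset: what is moved stays moved. The work goes in short steps, Python scripts to look and compute and a shell command to move; the robot and the scene stay as the last step left them, time stands still between calls to the robot, and variables do not carry over. Pictures are saved under pics/ and viewed, about 8 in all and at most 12, crops included, and the job is handed in when it is done.

```bash
mkdir -p pics; ls; python3 - <<'E'
from plant import *
import cv2,numpy as np
print(get_obs())
for n in("scene","top"):
    s=snapshot(n); np.savez(f"pics/{n}0.npz",**s)
    cv2.imwrite(f"pics/{n}0.png",s["color"][:,:,::-1])
    R=cv2.Rodrigues(np.array(s["rvec"]))[0]; print(n,-R.T@np.array(s["tvec"]).ravel(),s["intrinsics"])
E
```

```text
pics
{'clock': 0.0, 'joint_pos': array([ 8.03901867e+01,  2.05920958e+01,  6.32674524e-01, -2.09568590e-02,
       -7.01360221e+01, -1.65059679e+01]), 'qvel': array([ 0.03384206,  0.02465869,  0.03598127,  0.07196983, -0.08169772,
       -0.00298165]), 'tau': array([ 1.42080757e-03, -5.82723856e+01,  2.93050396e+01,  6.99701115e+00,
        7.12331981e-03, -1.60876893e-04]), 'tool_pos': array([0.2969459 , 0.60564081, 0.23960423]), 'orientation': array([-1.79991769e+02, -9.71078818e-02, -1.16122926e+02]), 'force': array([ 0.01807274, -0.42035063,  0.87091432]), 'moment': array([-0.03032929,  0.065898  ,  0.04216223]), 'opening': 0.08752186567757593}
scene [ 1.03888108 -0.5425476   0.94644959] [[446.48743926   0.         319.6200568 ]
 [  0.         446.48743926 239.40648783]
 [  0.           0.           1.        ]]
top [ 0.42607183 -0.01275096  1.24762693] [[464.75633085   0.         315.87350934]
 [  0.         464.75633085 240.56039315]
 [  0.           0.           1.        ]]
```

View pics/top0.png

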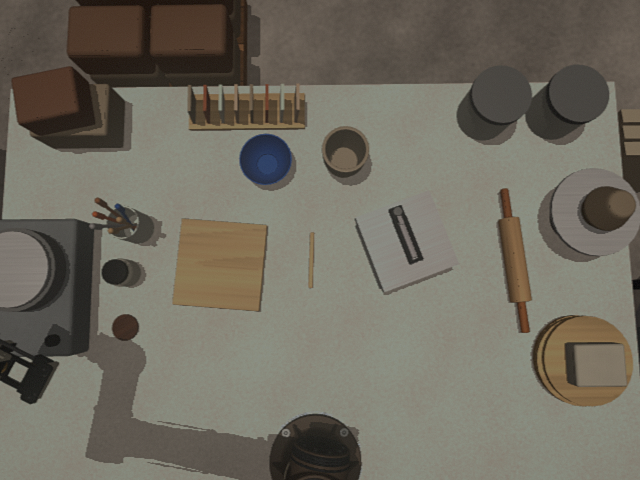

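View pics/scene0.png

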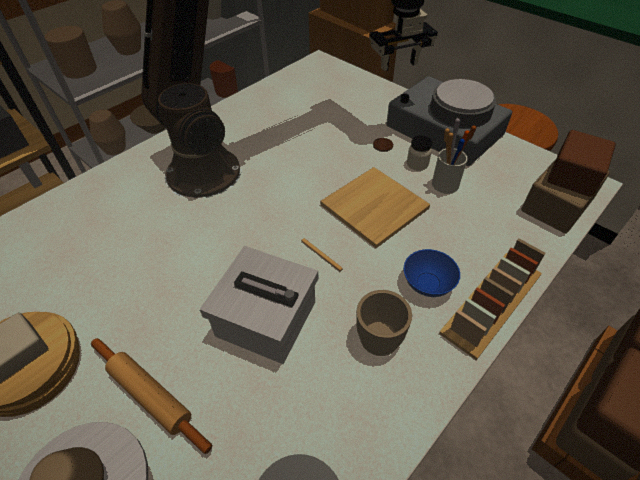

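The top view shows the bin and lid on the right, about px (405,243), with the bezel running from (397,208) to (415,260). The board is on the left at (221,264). The scene view shows the button at the far (+x world) end of the bezel, about px (291,297). Next I measure by depth.

```bash
cat >h.py <<'E'
import cv2,numpy as np
def cloud(s):
    R=cv2.Rodrigues(np.array(s["rvec"]))[0]; t=np.array(s["tvec"]).ravel(); K=s["intrinsics"]; z=s["z_map"]
    v,u=np.mgrid[:480,:640]
    P=np.stack([(u-K[0,2])/K[0,0]*z,(v-K[1,2])/K[1,1]*z,z],-1)
    W=(P-t)@R; W[z==0]=np.nan
    return W
def band(W,z0,z1,x,y):
    return (W[...,2]>z0)&(W[...,2]<z1)&(W[...,0]>x[0])&(W[...,0]<x[1])&(W[...,1]>y[0])&(W[...,1]<y[1])
def rect(p):
    r=cv2.minAreaRect((p[:,:2]*1000).astype(np.float32)); return r
E
python3 - <<'E'
from h import *
for n in("top","scene"):
    s=np.load(f"pics/{n}0.npz"); W=cloud(s)
    print(n)
    for nm,z0,z1,x,y in[("plate",.118,.134,(.3,.65),(-.4,-.05)),("bezel",.137,.147,(.3,.65),(-.4,-.05)),("button",.1485,.16,(.3,.65),(-.4,-.05)),("board",.012,.028,(.3,.6),(.08,.42))]:
        m=band(W,z0,z1,x,y).astype(np.uint8)
        if nm in("plate","board"): m=cv2.morphologyEx(m,cv2.MORPH_OPEN,np.ones((3,3)))
        p=W[m>0]
        if len(p)<4: print(nm,len(p));continue
        print(nm,len(p),"med",np.median(p,0).round(4),"std z",p[:,2].std().round(4),"rect",rect(p))
E
```

```text
top
plate 5299 med [ 0.5447 -0.2221  0.1267] std z 0.0021 rect ((553.3204345703125, -226.76327514648438), (194.1657257080078, 195.830078125), 19.820587158203125)
bezel 693 med [ 0.561  -0.2231  0.1429] std z 0.0024 rect ((567.1290893554688, -221.55860900878906), (141.6713104248047, 35.73478698730469), 20.334531784057617)
button 76 med [ 0.6179 -0.2037  0.1525] std z 0.0022 rect ((564.0992431640625, -219.33987426757812), (138.26068115234375, 30.79561996459961), 21.273300170898438)
board 6798 med [0.4947 0.2472 0.0207] std z 0.0024 rect ((500.79083251953125, 250.7283477783203), (231.9355926513672, 217.27967834472656), 85.06254577636719)
scene
plate 5329 med [ 0.5545 -0.2456  0.1267] std z 0.0018 rect ((551.4894409179688, -227.99058532714844), (197.0166473388672, 197.54989624023438), 19.870729446411133)
bezel 825 med [ 0.562  -0.2258  0.143 ] std z 0.0024 rect ((566.1283569335938, -222.69508361816406), (143.10211181640625, 37.48909378051758), 20.39365005493164)
button 71 med [ 0.6213 -0.2044  0.1523] std z 0.0019 rect ((611.3199462890625, -207.9407196044922), (40.399906158447266, 20.926795959472656), 20.506858825683594)
board 3922 med [0.5024 0.2358 0.0207] std z 0.002 rect ((499.5706787109375, 248.08639526367188), (233.2447052001953, 220.43792724609375), 84.69581604003906)
```

```bash
cat >>h.py <<'E'
def go(x,y,z,yaw):
    from plant import get_obs
    from scipy.spatial.transform import Rotation as R
    o=get_obs(); A=R.from_euler('xyz',o['orientation'],degrees=True); B=R.from_euler('xyz',[180,0,yaw],degrees=True)
    print('t',round(float(o['clock']),2),'pos',o['tool_pos'].round(4),'ori',o['orientation'].round(2),'F',o['force'].round(1),'open',round(float(o['opening']),4),'q',o['joint_pos'].round(1))
    print('shift',(A.inv().apply(np.array([x,y,z])-o['tool_pos'])/.2).round(4),'turn',((A.inv()*B).as_rotvec(degrees=True)/360).round(4))
E
python3 - <<'E'
from h import *
for n in("top","scene"):
    s=np.load(f"pics/{n}0.npz"); W=cloud(s)
    m=band(W,.012,.028,(.3,.7),(.08,.42)).astype(np.uint8); m=cv2.morphologyEx(m,cv2.MORPH_OPEN,np.ones((3,3)))
    print(n,rect(W[m>0]))
E
python3 -m handwheel '[[[0,0,-0.2],[0,0,-0.02]],[[0,0,-0.3],[0,0,-0.04]],[[0,0,-0.3],[0,0,-0.06]],[[0,0,-0.3],[0,0,-0.08]],[[0,0,-0.3],[0,0,-0.09]]]' 1
python3 -m handwheel '[[[0,0,0],[0,0,-0.019]],[[0,0,0],[0,0,-0.038]],[[0,0,0],[0,0,-0.038]]]'
python3 -c "from h import *;go(.62,-.203,.3,-70)"
```

```text
top ((507.4030456542969, 250.2303466796875), (231.74371337890625, 230.1863250732422), 84.86044311523438)
scene ((506.40948486328125, 247.84710693359375), (233.92185974121094, 234.45960998535156), 84.7966079711914)
clock: 0.52
tool_pos: [0.297, 0.606, 0.3006]
orientation: [180.0, 0.0, -83.3]
force: [0.6, -0.3, -0.8]
opening: 0.06
clock: 0.77
tool_pos: [0.297, 0.6059, 0.3001]
orientation: [180.0, -0.0, -69.7]
force: [0.3, -0.4, -0.8]
opening: 0.04
t 0.77 pos [0.297  0.6059 0.3001] ori [ 1.7996e+02 -4.0000e-02 -6.9720e+01] F [ 0.3 -0.4 -0.8] open 0.04 q [ 80.4  19.    6.   -0.  -77.1  29.9]
shift [ 4.3534e+00 -1.1310e-01  3.0000e-03] turn [ 0.0001 -0.0001  0.0008]
```

```bash
M='python3 -m handwheel'
python3 -m handwheel '[[[0.2,0,0],[0,0,0]],[[0.4,0,0],[0,0,0]],[[0.6,0,0],[0,0,0]],[[0.8,0,0],[0,0,0]],[[1,0,0],[0,0,0]]]' >/dev/null
python3 -m handwheel '[[[0.2,0,0],[0,0,0]],[[0.4,0,0],[0,0,0]],[[0.6,0,0],[0,0,0]],[[0.8,0,0],[0,0,0]],[[1,0,0],[0,0,0]]]' >/dev/null
python3 -m handwheel '[[[0.2,0,0],[0,0,0]],[[0.4,0,0],[0,0,0]],[[0.6,0,0],[0,0,0]],[[0.8,0,0],[0,0,0]],[[1,0,0],[0,0,0]]]'
python3 -m handwheel '[[[0.2,0,0],[0,0,0]],[[0.4,0,0],[0,0,0]],[[0.6,0,0],[0,0,0]],[[0.8,0,0],[0,0,0]],[[1,0,0],[0,0,0]]]' >/dev/null
python3 -m handwheel '[[[0.15,-0.05,0],[0,0,0]],[[0.3,-0.1,0],[0,0,0]],[[0.35,-0.11,0],[0,0,0]],[[0.35,-0.11,0],[0,0,0]]]'
python3 -c "from h import *;go(.62,-.203,.18,-70)"
```

```text
clock: 2.02
tool_pos: [0.5021, 0.0402, 0.3007]
orientation: [-180.0, 0.0, -70.3]
force: [-0.1, 0.8, 0.9]
opening: 0.0003
clock: 2.77
tool_pos: [0.6154, -0.2063, 0.2987]
orientation: [179.9, 0.0, -70.4]
force: [-0.1, 0.8, -0.1]
opening: 0.0004
t 2.77 pos [ 0.6154 -0.2063  0.2987] ori [ 1.7986e+02  5.0000e-02 -7.0400e+01] F [-0.1  0.8 -0.1] open 0.0004 q [ -1.3  16.5   2.5   0.  -76.1 110.9]
shift [-0.0072 -0.0285  0.5937] turn [ 0.0004  0.0001 -0.0011]
```

```bash

python3 -m handwheel '[[[-0.007,-0.028,0.15],[0,0,-0.001]],[[-0.007,-0.028,0.3],[0,0,-0.001]],[[-0.007,-0.028,0.45],[0,0,-0.001]],[[-0.007,-0.028,0.6],[0,0,-0.001]],[[-0.007,-0.028,0.62],[0,0,-0.001]]]'
python3 -m handwheel '[[[0,0,0],[0,0,0]],[[0,0,0],[0,0,0]]]'
python3 - <<'E'
from h import *; go(.62,-.203,.158,-70)
from plant import snapshot
s=snapshot("scene"); cv2.imwrite("pics/s1.png",cv2.resize(s["color"][180:380,160:360,::-1],(600,600)))
E
```

```text
clock: 3.18
tool_pos: [0.6161, -0.1993, 0.1709]
orientation: [179.6, 0.3, -69.8]
force: [-1.4, 0.8, -1.0]
opening: 0.0004
clock: 3.35
tool_pos: [0.6203, -0.2006, 0.1782]
orientation: [-179.9, -0.1, -69.7]
force: [1.2, 0.8, 0.8]
opening: 0.0007
t 3.35 pos [ 0.6203 -0.2006  0.1782] ori [-1.7995e+02 -6.0000e-02 -6.9680e+01] F [1.2 0.8 0.8] open 0.0007 q [ -0.8  20.8  -7.4   0.  -61.7 111.1]
shift [0.0104 0.0056 0.1011] turn [-0.0001 -0.0002  0.0009]
```

View pics/s1.png

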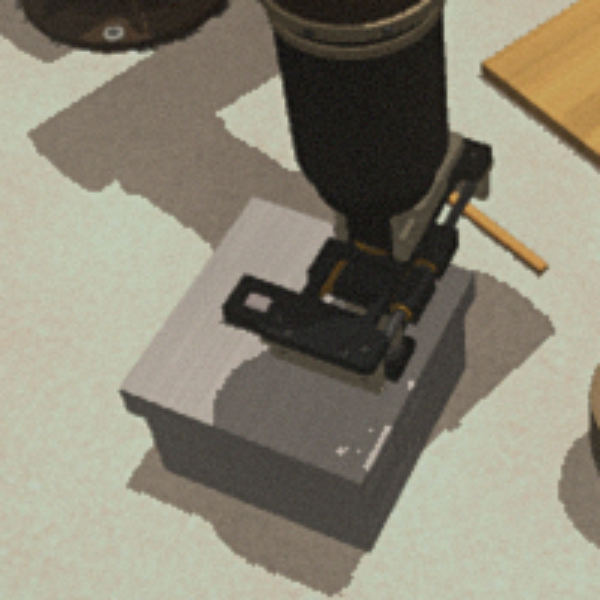

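The crop shows the closed fingertips at about (400,365), just above the button end of the bezel. I'll let the arm settle, correct, then press slowly.

```bash

python3 -m handwheel '[[[0.01,0.005,0],[0,0,0]],[[0.01,0.005,0],[0,0,0]],[[0.01,0.005,0],[0,0,0]],[[0.01,0.005,0],[0,0,0]]]'
python3 -c "from h import *;go(.62,-.203,.161,-70)"
```

```text
clock: 3.73
tool_pos: [0.6197, -0.2032, 0.1774]
orientation: [-179.9, -0.0, -69.7]
force: [0.1, 0.6, 0.8]
opening: 0.0004
t 3.73 pos [ 0.6197 -0.2032  0.1774] ori [-1.7993e+02 -3.0000e-02 -6.9690e+01] F [0.1 0.6 0.8] open 0.0004 q [ -1.1  20.9  -7.4   0.  -61.7 111.4]
shift [-0.0006 -0.002   0.0821] turn [-0.0002 -0.0001  0.0009]
```

```bash

python3 -m handwheel '[[[0,0,0.02],[0,0,0]],[[0,0,0.04],[0,0,0]],[[0,0,0.055],[0,0,0]],[[0,0,0.065],[0,0,0]],[[0,0,0.07],[0,0,0]]]'
python3 -m handwheel '[[[0,0,0.005],[0,0,0]],[[0,0,0.01],[0,0,0]],[[0,0,0.01],[0,0,0]],[[0,0,0.01],[0,0,0]]]'
python3 -c "
from h import *;from plant import snapshot
go(.62,-.203,.160,-70)
for n in ('top','scene'):
  W=cloud(snapshot(n));m=band(W,.162,.182,(.49,.62),(-.26,-.19));print(m.sum(),np.nanmedian(W[m],0) if m.any() else '')"
```

```text
clock: 4.15
tool_pos: [0.6193, -0.2031, 0.1628]
orientation: [180.0, -0.0, -69.7]
force: [-3.0, 1.9, 7.6]
opening: 0.0001
clock: 4.48
tool_pos: [0.6194, -0.2032, 0.1608]
orientation: [-180.0, -0.0, -69.7]
force: [-1.5, 1.4, 5.8]
opening: 0.0005
t 4.48 pos [ 0.6194 -0.2032  0.1608] ori [-1.800e+02 -1.000e-02 -6.967e+01] F [-1.5  1.4  5.8] open 0.0005 q [ -1.   21.7  -8.5   0.  -59.8 111.4]
shift [ 0.0002 -0.0031  0.0042] turn [-0.     -0.      0.0009]
232 [ 0.54772017 -0.22715228  0.1748215 ]
189 [ 0.54006197 -0.23536992  0.17433956]
```

The bar has popped up: its top reads 0.175 m, as expected. Now I'll rise, open the gripper and re-measure the bar.

```bash

python3 -m handwheel '[[[0,0,-0.1],[0,0,0]],[[0,0,-0.2],[0,0,0]],[[0,0,-0.3],[0,0,0]],[[0,0,-0.35],[0,0,0]],[[0,0,-0.35],[0,0,0]]]' -1
python3 -m handwheel '[[[0,-0.2,0],[0,0,0]],[[0,-0.3,0],[0,0,0]],[[0,-0.3,0],[0,0,0]],[[0,-0.3,0],[0,0,0]],[[0,-0.3,0],[0,0,0]]]'
python3 -c "
from h import *;from plant import snapshot
for n in ('top','scene'):
  W=cloud(snapshot(n));m=band(W,.170,.180,(.49,.615),(-.28,-.18));print(m.sum(),np.nanmedian(W[m],0) if m.any() else '',rect(W[m]))
  m=band(W,.118,.134,(.3,.65),(-.4,-.05)).astype(np.uint8); m=cv2.morphologyEx(m,cv2.MORPH_OPEN,np.ones((3,3)));print(rect(W[m>0]))
go(.5525,-.2273,.24,-70)"
```

```text
clock: 5.0
tool_pos: [0.6206, -0.2034, 0.2328]
orientation: [-179.8, -0.1, -69.7]
force: [0.6, -0.3, -1.2]
opening: 0.0282
clock: 5.42
tool_pos: [0.6749, -0.1822, 0.2289]
orientation: [179.9, 0.1, -69.7]
force: [-0.5, -0.1, -0.3]
opening: 0.0616
234 [ 0.55243529 -0.22616901  0.17531845] ((552.968994140625, -226.2650604248047), (89.42005157470703, 15.066089630126953), 19.890663146972656)
((553.1618041992188, -226.85386657714844), (194.09654235839844, 195.1767120361328), 19.86591148376465)
215 [ 0.54797585 -0.23140294  0.17506457] ((547.9620971679688, -230.86257934570312), (75.37305450439453, 15.715997695922852), 20.015270233154297)
((551.5580444335938, -227.80230712890625), (194.93960571289062, 197.19076538085938), 19.721736907958984)
t 5.52 pos [ 0.6749 -0.1825  0.23  ] ori [ 1.7995e+02  2.0000e-02 -6.9700e+01] F [ 0.1 -0.8 -0.2] open 0.0695 q [  0.8  23.2   3.3  -0.  -70.2 109.5]
shift [-0.0024  0.6516 -0.0494] turn [0.0001 0.0001 0.0008]
```

```bash

python3 -m handwheel '[[[0,0.17,0],[0,0,0]],[[-0.001,0.34,0],[0,0,0]],[[-0.002,0.5,0],[0,0,0.001]],[[-0.002,0.65,0],[0,0,0.001]],[[-0.002,0.65,0],[0,0,0.001]]]' 
python3 -m handwheel '[[[0,0,0],[0,0,0]],[[0,0,0.1],[0,0,0]],[[0,0,0.2],[0,0,0]],[[0,0,0.25],[0,0,0]],[[0,0,0.25],[0,0,0]]]'
python3 -m handwheel '[[[0,0,0],[0,0,0]],[[0,0,0],[0,0,0]],[[0,0,0],[0,0,0]]]'
python3 -c "
from h import *
go(.5525,-.227,.1645,-70.1)"
```

```text
clock: 5.93
tool_pos: [0.5486, -0.2285, 0.2316]
orientation: [-180.0, 0.0, -70.2]
force: [-0.9, 0.7, -0.3]
opening: 0.0874
clock: 6.35
tool_pos: [0.5525, -0.2267, 0.178]
orientation: [179.8, 0.1, -70.0]
force: [0.1, -0.6, -0.7]
opening: 0.0877
clock: 6.6
tool_pos: [0.5544, -0.2272, 0.1817]
orientation: [-179.9, -0.1, -70.0]
force: [-0.1, 0.4, 0.2]
opening: 0.0877
t 6.6 pos [ 0.5544 -0.2272  0.1817] ori [-1.7992e+02 -6.0000e-02 -7.0020e+01] F [-0.1  0.4  0.2] open 0.0877 q [ -3.6  16.  -14.    0.  -59.9 113.6]
shift [-0.0043  0.009   0.0859] turn [-0.0002 -0.0002  0.0002]
```

```bash

python3 -m handwheel '[[[-0.003,0.006,0.03],[0,0,0]],[[-0.003,0.006,0.06],[0,0,0]],[[-0.003,0.006,0.084],[0,0,0]],[[-0.003,0.006,0.084],[0,0,0]],[[-0.003,0.006,0.084],[0,0,0]]]'
python3 -m handwheel '[[[0,0,0],[0,0,0]],[[0,0,0],[0,0,0]],[[0,0,0],[0,0,0]],[[0,0,0],[0,0,0]],[[0,0,0],[0,0,0]]]' 1
python3 -m handwheel '[[[0,0,0],[0,0,0]],[[0,0,0],[0,0,0]],[[0,0,0],[0,0,0]],[[0,0,0],[0,0,0]],[[0,0,0],[0,0,0]]]'
python3 -c "
from h import *
go(.5525,-.227,.1645,-150.1)"
```

```text
clock: 7.02
tool_pos: [0.552, -0.2269, 0.1633]
orientation: [179.9, 0.0, -70.0]
force: [0.6, 0.4, -0.0]
opening: 0.0875
clock: 7.43
tool_pos: [0.5524, -0.2269, 0.1639]
orientation: [-180.0, -0.0, -70.0]
force: [-0.4, -0.2, -0.4]
opening: 0.0599
clock: 7.85
tool_pos: [0.5523, -0.2269, 0.1638]
orientation: [-180.0, -0.0, -70.0]
force: [-0.7, -0.2, -1.2]
opening: 0.0267
t 7.85 pos [ 0.5523 -0.2269  0.1638] ori [-180.     -0.    -70.04] F [-0.7 -0.2 -1.2] open 0.0267 q [ -3.6  16.7 -15.5   0.  -57.8 113.6]
shift [ 0.0007 -0.0008 -0.0036] turn [-0.      0.      0.2224]
```

```bash

python3 -m handwheel '[[[0,0,0],[0,0,0]],[[0,0,0],[0,0,0]],[[0,0,0],[0,0,0]],[[0,0,0],[0,0,0]]]'
python3 -m handwheel '[[[0,0,0],[0,0,0.01]],[[0,0,0],[0,0,0.022]],[[0,0,0],[0,0,0.034]],[[0,0,0],[0,0,0.046]],[[0,0,0],[0,0,0.058]]]'
python3 -m handwheel '[[[0,0,0],[0,0,0.012]],[[0,0,0],[0,0,0.024]],[[0,0,0],[0,0,0.036]],[[0,0,0],[0,0,0.048]],[[0,0,0],[0,0,0.06]]]'
python3 -c "
from h import *
from plant import get_obs
go(.5525,-.227,.1645,-150.1);print(get_obs()['moment'])"
```

```text
clock: 8.18
tool_pos: [0.5524, -0.227, 0.1638]
orientation: [-180.0, -0.0, -70.0]
force: [0.7, -0.5, -0.4]
opening: 0.0137
clock: 8.6
tool_pos: [0.5524, -0.2272, 0.1638]
orientation: [-180.0, -0.0, -91.1]
force: [0.4, -3.2, 0.5]
opening: 0.0139
clock: 9.02
tool_pos: [0.5522, -0.2272, 0.1638]
orientation: [-180.0, -0.0, -112.7]
force: [-0.2, -2.6, -0.2]
opening: 0.0134
t 9.02 pos [ 0.5522 -0.2272  0.1638] ori [-1.8000e+02 -3.0000e-02 -1.1272e+02] F [-0.2 -2.6 -0.2] open 0.0134 q [ -3.6  16.7 -15.5   0.  -57.8  70.9]
shift [-0.0016 -0.0008 -0.0034] turn [-0.000e+00 -1.000e-04  1.038e-01]
[-0.73190911  0.01514103  0.2143881 ]
```

```bash

python3 -m handwheel '[[[0,0,0],[0,0,0.012]],[[0,0,0],[0,0,0.024]],[[0,0,0],[0,0,0.036]],[[0,0,0],[0,0,0.048]],[[0,0,0],[0,0,0.06]]]'
python3 -m handwheel '[[[0,0,0],[0,0,0.012]],[[0,0,0],[0,0,0.024]],[[0,0,0],[0,0,0.034]],[[0,0,0],[0,0,0.040]],[[0,0,0],[0,0,0.040]]]'
python3 -c "
from h import *
from plant import get_obs
go(.5525,-.227,.1645,-150.1);print(get_obs()['moment'])"
python3 -m handwheel '[[[0,0,0],[0,0,0.003]],[[0,0,0],[0,0,0.006]],[[0,0,0],[0,0,0.006]],[[0,0,0],[0,0,0.006]]]'
python3 - <<'E'
from h import *
from plant import get_obs,snapshot
go(.5525,-.227,.1645,-150.1);print(get_obs()['moment'])
for n in("top","scene"):
  s=snapshot(n);cv2.imwrite(f"pics/{n}2.png",cv2.resize(s["color"][150:350,300:500,::-1] if n=="top" else s["color"][180:380,160:360,::-1],(400,400)))
import numpy as np
cv2.imwrite("pics/c2.png",np.hstack([cv2.imread("pics/top2.png"),cv2.imread("pics/scene2.png")]))
E
```

```text
clock: 9.43
tool_pos: [0.5519, -0.2275, 0.1638]
orientation: [-180.0, -0.1, -134.3]
force: [-1.2, -4.2, -0.5]
opening: 0.0137
clock: 9.85
tool_pos: [0.5517, -0.2277, 0.1638]
orientation: [-180.0, -0.1, -148.7]
force: [-0.8, -4.6, 0.4]
opening: 0.0138
t 9.85 pos [ 0.5517 -0.2277  0.1638] ori [-1.7998e+02 -8.0000e-02 -1.4866e+02] F [-0.8 -4.6  0.4] open 0.0138 q [ -3.6  16.7 -15.5   0.1 -57.8  34.9]
shift [-0.0052  0.0011 -0.0034] turn [-0.     -0.0002  0.004 ]
[-1.61458517  0.45131931  0.06880553]
clock: 10.18
tool_pos: [0.5517, -0.2278, 0.1638]
orientation: [-180.0, -0.1, -150.7]
force: [-1.6, -5.3, 0.7]
opening: 0.0135
t 10.18 pos [ 0.5517 -0.2278  0.1638] ori [-1.7998e+02 -9.0000e-02 -1.5067e+02] F [-1.6 -5.3  0.7] open 0.0135 q [ -3.6  16.7 -15.5   0.1 -57.8  32.9]
shift [-0.0054  0.0013 -0.0034] turn [-0.     -0.0002 -0.0016]
[-1.75070925  0.51114682  0.00777575]
```

View pics/c2.png

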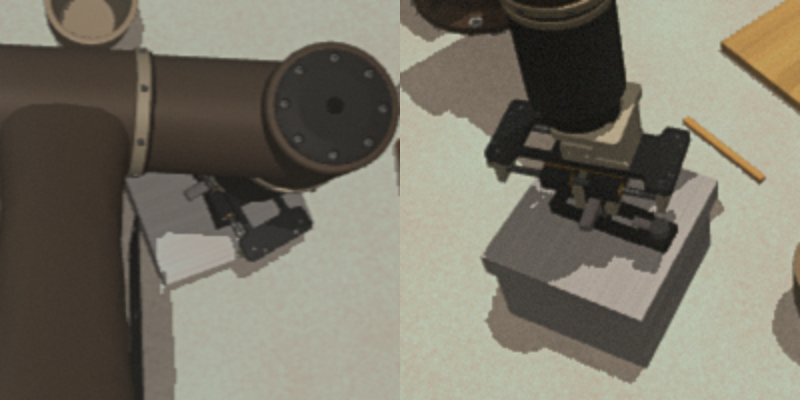

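The pictures show the bar turned crosswise at about (590,210) in the combined crop, with the lid still closed and square. I'll nudge further to make sure of the stop.

```bash

python3 -m handwheel '[[[0,0,0],[0,0,0.003]],[[0,0,0],[0,0,0.006]],[[0,0,0],[0,0,0.009]],[[0,0,0],[0,0,0.009]]]'
python3 - <<'E'
from h import *
from plant import get_obs,snapshot
go(.5525,-.227,.1645,-150.1);print(get_obs()['moment'])
W=cloud(snapshot("scene"))
m=band(W,.118,.134,(.3,.7),(-.4,-.05)).astype(np.uint8); m=cv2.morphologyEx(m,cv2.MORPH_OPEN,np.ones((3,3)));print(rect(W[m>0]))
E
```

```text
clock: 10.62
tool_pos: [0.5518, -0.2277, 0.1638]
orientation: [-180.0, -0.1, -153.9]
force: [-1.7, -4.7, -0.0]
opening: 0.0142
t 10.62 pos [ 0.5518 -0.2277  0.1638] ori [-1.7996e+02 -9.0000e-02 -1.5391e+02] F [-1.7 -4.7 -0. ] open 0.0142 q [ -3.6  16.7 -15.5   0.1 -57.8  29.7]
shift [-0.0048  0.0018 -0.0034] turn [-0.0001 -0.0002 -0.0106]
[-1.83103659  0.48789371  0.64641165]
((551.4306640625, -225.858642578125), (196.15098571777344, 196.27081298828125), 19.51105499267578)
```

Moment about z has risen to 0.65 N m, so the handle is at its stop. Lifting gently.

```bash

python3 -m handwheel '[[[0,0,-0.02],[0,0,0]],[[0,0,-0.04],[0,0,0]],[[0,0,-0.07],[0,0,0]],[[0,0,-0.1],[0,0,0]],[[0,0,-0.13],[0,0,0]]]'
python3 -m handwheel '[[[0,0,-0.05],[0,0,0]],[[0,0,-0.12],[0,0,0]],[[0,0,-0.2],[0,0,0]],[[0,0,-0.28],[0,0,0]],[[0,0,-0.36],[0,0,0]]]'
python3 -m handwheel '[[[0,0,-0.06],[0,0,0]],[[0,0,-0.1],[0,0,0]],[[0,0,-0.1],[0,0,0]],[[0,0,-0.1],[0,0,0]],[[0,0,-0.1],[0,0,0]]]'
python3 - <<'E'
from h import *
from plant import snapshot
go(.507,.249,.28,-179)
s=snapshot("scene");cv2.imwrite("pics/s3.png",s["color"][60:400,100:500,::-1])
W=cloud(s);zs=W[...,2][band(W,.2,.28,(.4,.7),(-.35,-.1))];h=np.histogram(zs,np.arange(.2,.285,.005));print(h)
E
```

```text
clock: 11.08
tool_pos: [0.5518, -0.2272, 0.1888]
orientation: [180.0, -0.1, -153.9]
force: [0.0, -0.4, -5.8]
opening: 0.0137
clock: 11.5
tool_pos: [0.5516, -0.2263, 0.2621]
orientation: [179.9, -0.0, -153.9]
force: [0.3, -1.0, -6.1]
opening: 0.0136
clock: 11.92
tool_pos: [0.5517, -0.2265, 0.2806]
orientation: [179.9, -0.1, -153.9]
force: [0.2, 0.2, -6.7]
opening: 0.0136
t 11.92 pos [ 0.5517 -0.2265  0.2806] ori [ 1.7991e+02 -7.0000e-02 -1.5392e+02] F [ 0.2  0.2 -6.7] open 0.0136 q [ -3.6  11.9  -6.   -0.  -72.2  29.7]
shift [-0.8445  2.2338  0.0054] turn [ 0.0002 -0.0002  0.0697]
(array([   0,    5,  121,  172,  190,  181,  199,  206, 4058,  662,  137,
        234,  313,   71,   36,   27]), array([0.2  , 0.205, 0.21 , 0.215, 0.22 , 0.225, 0.23 , 0.235, 0.24 ,
       0.245, 0.25 , 0.255, 0.26 , 0.265, 0.27 , 0.275, 0.28 ]))
```

View pics/s3.png

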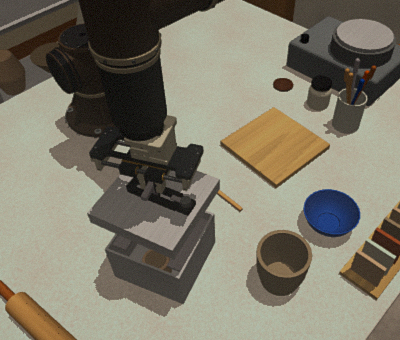

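The picture shows the lid at about (155,210), lifted clear and level, with the open bin below it at (160,260). Now I carry it to the board.

```bash

python3 - <<'E'
from h import *
from plant import snapshot
W=cloud(snapshot("scene"))
m=band(W,.236,.249,(.4,.7),(-.4,-.1)).astype(np.uint8); m=cv2.morphologyEx(m,cv2.MORPH_OPEN,np.ones((3,3)));p=W[m>0];print(rect(p))
c=np.linalg.lstsq(np.c_[p[:,:2],np.ones(len(p))],p[:,2],rcond=None)[0];print('tilt',np.degrees(c[:2]))
E
python3 -m handwheel '[[[-0.02,0.05,0],[0,0,0]],[[-0.05,0.14,0],[0,0,0]],[[-0.1,0.27,0],[0,0,0]],[[-0.15,0.4,0],[0,0,0]],[[-0.2,0.53,0],[0,0,0]]]'
python3 -m handwheel '[[[-0.05,0.13,0],[0,0,0]],[[-0.1,0.27,0],[0,0,0]],[[-0.15,0.4,0],[0,0,0]],[[-0.2,0.53,0],[0,0,0]],[[-0.26,0.69,0],[0,0,0]]]'
python3 -m handwheel '[[[-0.05,0.13,0],[0,0,0]],[[-0.1,0.27,0],[0,0,0]],[[-0.15,0.4,0],[0,0,0]],[[-0.2,0.53,0],[0,0,0]],[[-0.24,0.64,0],[0,0,0]]]'
python3 -c "
from h import *
go(.507,.249,.28,-175.3)"
```

```text
((551.1693725585938, -224.9134979248047), (196.91510009765625, 195.79837036132812), 16.524267196655273)
tilt [-0.20919164 -0.33256012]
clock: 12.43
tool_pos: [0.541, -0.1129, 0.2811]
orientation: [180.0, -0.0, -154.0]
force: [0.4, 0.7, -5.1]
opening: 0.0138
clock: 12.85
tool_pos: [0.5269, 0.0338, 0.2814]
orientation: [-180.0, -0.0, -153.9]
force: [1.6, 0.6, -5.5]
opening: 0.0138
clock: 13.27
tool_pos: [0.5137, 0.1708, 0.2813]
orientation: [180.0, -0.0, -153.9]
force: [0.5, -1.1, -5.5]
opening: 0.0134
t 13.27 pos [0.5137 0.1708 0.2813] ori [ 1.7999e+02 -3.0000e-02 -1.5388e+02] F [ 0.5 -1.1 -5.5] open 0.0134 q [ 39.1   6.5 -12.5  -0.  -71.  -13. ]
shift [-0.1422  0.3658  0.0066] turn [ 0.     -0.0001  0.0595]
```

```bash

python3 -m handwheel '[[[-0.05,0.12,0],[0,0,0.01]],[[-0.09,0.23,0],[0,0,0.02]],[[-0.12,0.32,0],[0,0,0.03]],[[-0.14,0.37,0],[0,0,0.04]],[[-0.14,0.37,0],[0,0,0.05]]]'
python3 -m handwheel '[[[0,0,0],[0,0,0.006]],[[0,0,0],[0,0,0.01]],[[0,0,0],[0,0,0.01]],[[0,0,0],[0,0,0.01]],[[0,0,0],[0,0,0.01]]]'
python3 - <<'E'
from h import *
from plant import snapshot
go(.507,.249,.12,-175.3)
for n in("top","scene"):
  W=cloud(snapshot(n))
  m=band(W,.236,.249,(.35,.66),(.08,.4)).astype(np.uint8); m=cv2.morphologyEx(m,cv2.MORPH_OPEN,np.ones((3,3)));p=W[m>0];print(n,len(p),rect(p))
E
```

```text
clock: 13.68
tool_pos: [0.5064, 0.25, 0.2809]
orientation: [180.0, -0.0, -172.0]
force: [0.0, -2.2, -5.1]
opening: 0.0136
clock: 14.1
tool_pos: [0.5068, 0.2475, 0.2815]
orientation: [-180.0, -0.0, -175.5]
force: [-1.0, -0.5, -6.3]
opening: 0.0137
t 14.1 pos [0.5068 0.2475 0.2815] ori [-1.7999e+02 -3.0000e-02 -1.7546e+02] F [-1.  -0.5 -6.3] open 0.0137 q [ 45.9   8.7  -9.9  -0.  -71.4 -41.4]
shift [-0.0018  0.0074  0.8074] turn [-0.     -0.0001 -0.0004]
top 3750 ((508.2620849609375, 250.2631072998047), (195.00979614257812, 194.18218994140625), 84.80864715576172)
scene 2704 ((507.0445556640625, 248.33729553222656), (198.99526977539062, 198.55276489257812), 84.89398193359375)
```

Both cameras put the held lid's centre and yaw within 1 mm and 0.1° of the board's. Lowering.

```bash

python3 -m handwheel '[[[0,0,0.08],[0,0,0]],[[0,0,0.22],[0,0,0]],[[0,0,0.36],[0,0,0]],[[0,0,0.5],[0,0,0]],[[0,0,0.6],[0,0,0]]]'
python3 -m handwheel '[[[0,0,0.08],[0,0,0]],[[0,0,0.15],[0,0,0]],[[0,0,0.2],[0,0,0]],[[0,0,0.24],[0,0,0]],[[0,0,0.26],[0,0,0]]]'
python3 -m handwheel '[[[0,0,0.02],[0,0,0]],[[0,0,0.03],[0,0,0]],[[0,0,0.04],[0,0,0]],[[0,0,0.04],[0,0,0]],[[0,0,0.04],[0,0,0]]]'
python3 -c "
from h import *
go(.507,.249,.0898,-175.3)"
```

```text
clock: 14.62
tool_pos: [0.5062, 0.2468, 0.1594]
orientation: [-179.9, -0.1, -175.5]
force: [-0.9, -0.0, -6.3]
opening: 0.0138
clock: 15.03
tool_pos: [0.507, 0.2473, 0.1089]
orientation: [-180.0, -0.0, -175.5]
force: [-0.0, -0.6, -6.3]
opening: 0.0136
clock: 15.45
tool_pos: [0.5073, 0.2477, 0.1022]
orientation: [180.0, 0.0, -175.5]
force: [-0.2, 0.3, -5.1]
opening: 0.0137
t 15.45 pos [0.5073 0.2477 0.1022] ori [ 1.7998e+02  3.0000e-02 -1.7551e+02] F [-0.2  0.3 -5.1] open 0.0137 q [ 45.9  17.6 -23.7   0.  -48.7 -41.4]
shift [0.0008 0.0067 0.0618] turn [ 0.0001  0.0001 -0.0006]
```

```bash

python3 -m handwheel '[[[0,0.002,0.01],[0,0,0]],[[0,0.003,0.02],[0,0,0]],[[0,0.003,0.03],[0,0,0]],[[0,0.003,0.04],[0,0,0]],[[0,0.003,0.047],[0,0,0]]]'
python3 -m handwheel '[[[0,0,0.003],[0,0,0]],[[0,0,0.006],[0,0,0]],[[0,0,0.009],[0,0,0]],[[0,0,0.012],[0,0,0]],[[0,0,0.012],[0,0,0]]]'
python3 -m handwheel '[[[0,0,0],[0,0,0]],[[0,0,0.002],[0,0,0]],[[0,0,0.003],[0,0,0]],[[0,0,0.003],[0,0,0]],[[0,0,0.003],[0,0,0]]]'
python3 -c "
from h import *
go(.507,.249,.0898,-175.3)"
```

```text
clock: 15.87
tool_pos: [0.5069, 0.248, 0.092]
orientation: [-180.0, -0.0, -175.5]
force: [0.6, -0.2, -6.0]
opening: 0.0139
clock: 16.28
tool_pos: [0.5072, 0.2481, 0.0901]
orientation: [180.0, 0.0, -175.5]
force: [-1.6, -0.0, -3.3]
opening: 0.0139
clock: 16.7
tool_pos: [0.5072, 0.2482, 0.0899]
orientation: [180.0, 0.0, -175.5]
force: [-1.8, -1.8, 4.0]
opening: 0.0135
t 16.7 pos [0.5072 0.2482 0.0899] ori [ 1.7999e+02  3.0000e-02 -1.7551e+02] F [-1.8 -1.8  4. ] open 0.0135 q [ 45.9  18.5 -24.4   0.  -47.1 -41.5]
shift [0.0007 0.0042 0.0003] turn [ 0.      0.0001 -0.0006]
```

Contact is firm at the expected height. A fully open finger could touch the button, so I'll open to only about 40 mm and then rise.

```bash

python3 -m handwheel '[[[0,0,0],[0,0,0]],[[0,0,0],[0,0,0]],[[0,0,0],[0,0,0]],[[0,0,0],[0,0,0]],[[0,0,0],[0,0,0]]]' 0.1
python3 -m handwheel '[[[0,0,0],[0,0,0]],[[0,0,0],[0,0,0]],[[0,0,0],[0,0,0]]]'
python3 -m handwheel '[[[0,0,-0.03],[0,0,0]],[[0,0,-0.08],[0,0,0]],[[0,0,-0.15],[0,0,0]],[[0,0,-0.25],[0,0,0]],[[0,0,-0.4],[0,0,0]]]'
python3 -m handwheel '[[[0,0,-0.15],[0,0,0]],[[0,0,-0.3],[0,0,0]],[[0,0,-0.45],[0,0,0]],[[0,0,-0.6],[0,0,0]],[[0,0,-0.6],[0,0,0]]]'
python3 -c "
from h import *
go(.45,0,.32,-175.3)"
```

```text
clock: 17.12
tool_pos: [0.5071, 0.2482, 0.0894]
orientation: [180.0, 0.0, -175.5]
force: [0.2, -0.7, 0.2]
opening: 0.0381
clock: 17.37
tool_pos: [0.507, 0.2481, 0.0893]
orientation: [-180.0, 0.0, -175.5]
force: [-0.7, -0.7, 0.1]
opening: 0.0393
clock: 17.78
tool_pos: [0.506, 0.2473, 0.1692]
orientation: [-179.9, -0.2, -175.5]
force: [0.5, 0.4, -0.6]
opening: 0.0397
clock: 18.2
tool_pos: [0.5094, 0.2492, 0.2975]
orientation: [179.7, 0.6, -175.5]
force: [1.3, 0.2, 0.8]
opening: 0.0393
t 18.2 pos [0.5094 0.2492 0.2975] ori [ 179.7     0.56 -175.47] F [1.3 0.2 0.8] open 0.0393 q [ 45.9   8.1  -8.6   0.2 -72.7 -41.5]
shift [ 0.3932 -1.2179 -0.1228] turn [ 0.0008  0.0016 -0.0005]
```

Next I move the arm aside (towards y=0, up high) for the final check.

```bash

python3 -m handwheel '[[[0,-0.1,0],[0,0,0]],[[0.05,-0.25,0],[0,0,0]],[[0.1,-0.4,0],[0,0,0]],[[0.15,-0.55,0],[0,0,0]],[[0.2,-0.7,0],[0,0,0]]]'
python3 -m handwheel '[[[0.05,-0.15,0],[0,0,0]],[[0.1,-0.3,0],[0,0,0]],[[0.15,-0.45,0],[0,0,0]],[[0.15,-0.5,0],[0,0,0]],[[0.15,-0.5,0],[0,0,0]]]'
python3 -m handwheel '[[[0,0,0],[0,0,0]],[[0,0,0],[0,0,0]],[[0,0,0],[0,0,0]],[[0,0,0],[0,0,0]],[[0,0,0],[0,0,0]]]'
python3 - <<'E'
from h import *
from plant import snapshot
go(.45,0,.32,-175.3)
for n in("top","scene"):
  s=snapshot(n);W=cloud(s);cv2.imwrite(f"pics/{n}4.png",s["color"][:,:,::-1])
  m=band(W,.045,.059,(.35,.66),(.08,.4)).astype(np.uint8); m=cv2.morphologyEx(m,cv2.MORPH_OPEN,np.ones((3,3)));p=W[m>0]
  c=np.linalg.lstsq(np.c_[p[:,:2],np.ones(len(p))],p[:,2],rcond=None)[0]
  print(n,len(p),rect(p),'z',np.median(p[:,2]),'tilt',np.degrees(c[:2]))
  m=band(W,.095,.11,(.35,.66),(.08,.4)); print('bar',rect(W[m]),np.median(W[m],0))
a=[cv2.resize(cv2.imread(f"pics/{n}4.png"),(400,300)) for n in("top","scene")]
cv2.imwrite("pics/c4.png",np.hstack(a))
E
```

```text
clock: 18.62
tool_pos: [0.4774, 0.1041, 0.2902]
orientation: [180.0, 0.1, -175.5]
force: [0.7, -1.1, -0.1]
opening: 0.0395
clock: 19.03
tool_pos: [0.4556, 0.0014, 0.2905]
orientation: [180.0, 0.1, -175.6]
force: [0.7, -0.6, -0.4]
opening: 0.0394
clock: 19.45
tool_pos: [0.4561, 0.004, 0.2892]
orientation: [-180.0, -0.0, -175.5]
force: [0.2, -0.4, -0.7]
opening: 0.0393
t 19.45 pos [0.4561 0.004  0.2892] ori [-1.7999e+02 -2.0000e-02 -1.7545e+02] F [ 0.2 -0.4 -0.7] open 0.0393 q [ 25.4  -2.5 -20.9  -0.  -71.6 -20.8]
shift [ 0.0323 -0.0177 -0.1538] turn [-0.     -0.0001 -0.0004]
top 2736 ((521.9568481445312, 250.6466827392578), (195.07534790039062, 167.93142700195312), 84.8875503540039) z 0.05271766606115683 tilt [ 0.03617383 -0.02907591]
bar ((508.23779296875, 250.97930908203125), (14.19792652130127, 89.60388946533203), 4.434729099273682) [0.50861346 0.25233107 0.10112959]
scene 2636 ((507.12066650390625, 250.70831298828125), (199.2856903076172, 198.80711364746094), 84.75355529785156) z 0.05272870101807706 tilt [-0.07674554  0.12658985]
bar ((508.5326843261719, 246.96372985839844), (15.740360260009766, 88.40230560302734), 4.27492094039917) [0.51092956 0.24724752 0.10118649]
```

View pics/c4.png

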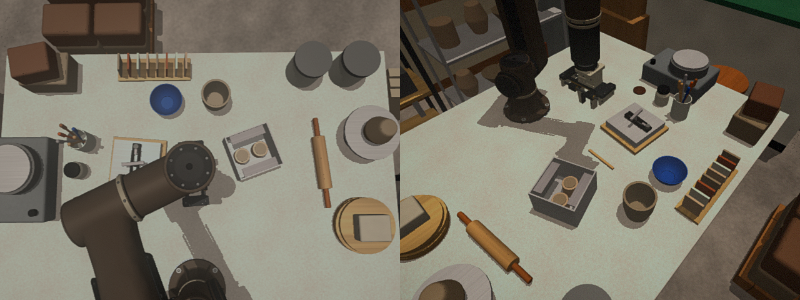

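The final views show the lid flat and centred on the board, at about (137,158) in the top view and (640,125) in the scene view. The bin is open and the other things are in place. The bar angle gives a spindle turn of about 1.40 rad. Handing in.

```bash
python3 -c "from plant import *;print(close_job())"
```

```text
the job is handed in; nothing more can be done
None
```

The lid is off the bin and lies flat, right way up, in the middle of the ware board, with the gripper released and clear. I handed the job in at about 19.6 s of the 58 s allowed.

I pressed the button (about 6–8 N) until the T-handle popped up, pinched the bar, and turned it clockwise to its stop. Then I lifted the lid, carried it across, lowered it gently and opened the fingers part-way so they would not touch the button.

Last checks:
- **Height and tilt:** the plate top reads 52.7 mm (52 expected), with tilt of 0.13° or less.
- **Position:** the lid's yaw matches the board's to about 0.1°. The scene camera puts its centre 1–3 mm from the board's.
- **Handle:** the bar angle gives a spindle turn of about 1.40 rad, its stop.
- **Other things on the table:** they look unmoved in the pictures; I checked them by eye, not by measurement.
- **Disagreeing check:** the top camera's outline of the placed lid came out short (195 x 168 mm), because the arm partly hid it. For that view I relied on the handle bar, which was within 1 mm of the board centre, and on both cameras' readings just before lowering, which were also within 1 mm.

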